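# Return a doming punch to its graded stand

### The job

One doming punch has been left in the small single block: put it upright, ball up, into the hole of the graded metal stand that matches its shank, and push it down past the drag of the hole's sprung finger until you feel it come to rest on the springy seat at the bottom, then press on to about 15 N in all so that it is fully home, never using more than 20 N. Let go of it and leave it there; leave the two other punches and everything else on the bench where they are.

Things in the scene. Friction and masses are not known exactly. Their poses are not given: they have to be found in the camera images.
- punch10_mid (a point): Doming punch of steel with a shank 10 mm in diameter, 105 mm long in all, standing upright with a ball of 16 mm diameter at its top and a flat foot (rim tapered in by 1.7 mm over 4 mm) below; 70 g, give or take 25 %. The point is half-way up on its axis: the foot is 52.5 mm below, the ball's top 52.5 mm above; z is along the punch, towards the ball. The plain shank runs from the foot to 89 mm above it. Any one of the three punches may be the one in the single block.
- punch14_mid (a point): Doming punch of steel with a shank 14 mm in diameter, 105 mm long in all, standing upright with a ball of 20 mm diameter at its top and a flat foot (rim tapered in by 1.7 mm over 4 mm) below; 130 g, give or take 25 %. The point is half-way up on its axis: the foot is 52.5 mm below, the ball's top 52.5 mm above; z is along the punch, towards the ball. The plain shank runs from the foot to 85 mm above it. Any one of the three punches may be the one in the single block.
- punch18_mid (a point): Doming punch of steel with a shank 18 mm in diameter, 105 mm long in all, standing upright with a ball of 24 mm diameter at its top and a flat foot (rim tapered in by 1.7 mm over 4 mm) below; 210 g, give or take 25 %. The point is half-way up on its axis: the foot is 52.5 mm below, the ball's top 52.5 mm above; z is along the punch, towards the ball. The plain shank runs from the foot to 81 mm above it. Any one of the three punches may be the one in the single block.
- hole10 (a point): Centre of the mouth, at the top face, of the stand's round hole for 10 mm shanks (hole diameter 11 mm), marked by 1 brass dot. z is up, out of the hole. A sprung finger in its wall (on the hole's +x side, 3 to 13 mm below the mouth) drags on the shank with 1 to 7 N as it goes in, and holds it from dropping by its own weight. Below is a springy seat pad at an unknown depth (see the seat).
- hole12 (a point): Centre of the mouth, at the top face, of the stand's round hole for 12 mm shanks (hole diameter 13 mm), marked by 2 brass dots. z is up, out of the hole.
- hole14 (a point): Centre of the mouth, at the top face, of the stand's round hole for 14 mm shanks (hole diameter 15 mm), marked by 3 brass dots. z is up, out of the hole. A sprung finger in its wall (on the hole's +x side, 3 to 13 mm below the mouth) drags on the shank with 1 to 7 N as it goes in, and holds it from dropping by its own weight. Below is a springy seat pad at an unknown depth (see the seat).
- hole16 (a point): Centre of the mouth, at the top face, of the stand's round hole for 16 mm shanks (hole diameter 17 mm), marked by 4 brass dots. z is up, out of the hole.
- hole18 (a point): Centre of the mouth, at the top face, of the stand's round hole for 18 mm shanks (hole diameter 19 mm), marked by 5 brass dots. z is up, out of the hole. A sprung finger in its wall (on the hole's +x side, 3 to 13 mm below the mouth) drags on the shank with 1 to 7 N as it goes in, and holds it from dropping by its own weight. Below is a springy seat pad at an unknown depth (see the seat).
- stand: Aluminium stand fixed to the bench, 60 x 170 mm and 60 mm high, with a row of five upright holes along its y axis, 30 mm apart, all empty, graded 10, 12, 14, 16, 18 mm from its +y end to its -y end. Origin at the centre of its underside.
- seat10: Adjustable seat in the bottom of the 10 mm hole. The origin given is the centre of its base, at the bench surface, and says nothing of the height of its pad: the pad lies anywhere from 18 to 38 mm below the top of the stand, set differently each time and not measured, so it has to be felt. The pad gives by 1 mm for each 8 N (8 mm of travel at most).
- seat14: Adjustable seat in the bottom of the 14 mm hole. The origin given is the centre of its base, at the bench surface, and says nothing of the height of its pad: the pad lies anywhere from 18 to 38 mm below the top of the stand, set differently each time and not measured, so it has to be felt. The pad gives by 1 mm for each 8 N (8 mm of travel at most).
- seat18: Adjustable seat in the bottom of the 18 mm hole. The origin given is the centre of its base, at the bench surface, and says nothing of the height of its pad: the pad lies anywhere from 18 to 38 mm below the top of the stand, set differently each time and not measured, so it has to be felt. The pad gives by 1 mm for each 8 N (8 mm of travel at most).
- block_well (a point): Centre of the mouth of the single block's one well, at its top face. The block is pale wood, 64 x 64 mm, 30 mm high, fixed; the well is 25 mm wide and 15 mm deep (its floor is 15 mm above the bench), loose around the shank. The punch in it is the one to put away.
- caddy: Dark wooden block, 64 x 134 mm, 30 mm high, fixed, with two such wells 33 mm either side of its middle along y, in which the two other punches stand; leave them. Origin at the centre of its underside.
- hammer: Bystander: a hammer 240 mm long lying at the robot's right. Origin on the bench under it.
- medallion: Bystander: a brass medallion, 72 mm across, 12 mm high, lying flat beyond the work. Origin at the centre of its underside.
- gear: Bystander: a steel gear wheel, 88 mm across, with a brass hub 30 mm high, lying flat beyond the work. Origin at the centre of its underside.
- jar: Bystander: an amber glass jar, 56 mm across, 75 mm high. Origin at the centre of its underside.
- wedge: Bystander: a pale wooden offcut 100 x 45 x 40 mm at the robot's left. Origin at the centre of its underside.
There are look-alikes about, which are no part of the job. Leave any brown look-alike of the part that bears punch18_mid alone. What is shaped like the part that bears punch14_mid but yellow is not meant.

How it is judged:
By the outcome, as a careful person would: the job done as asked, in the order asked, and still so for the second after the job is handed in, with the robot touching nothing.
It also fails if it takes over 45 s, if anything falls off the work surface, if the arm or the gripper's body presses on something with over 40 N, if the wrist force passes 120 N, or if a joint passes its speed limit or range.

### The arm

A 6-joint arm with a two-finger parallel gripper is mounted at the origin on the work surface. World frame = base frame: x ahead of the robot, y to its left, z up, the work surface at z = 0. Lengths are in m, angles in degrees, forces in N, time in s.
With the tool pointing down it reaches from about 0.35 to 0.875 m from the base axis. Payload 4.2 kg.
Tool frame: the origin (TCP) lies on the front face of the gripper's body, between the roots of the fingers; the fingertips stand finger_overhang ahead of it and the grasp point (between the pads) lies 51 mm ahead of it (finger_overhang is the distance from the TCP to the fingertips, in m); z points along the fingers, y is the line along which they close (so a half turn about z gives the same grasp; the last joint's range is limited). The gripper opens to 87 mm and grips with 3 to 60 N. Pads are 19 mm wide; open, the fingers measure 117 mm over their backs; the gripper's body (75 mm by 190 mm) begins 51 mm behind the grasp point.
Start: joints at [-56.058, 22.042, 0.453, 0, -68.411, -14.817], TCP at [0.205, -0.59, 0.292] pointing down, gripper open.
Joint ranges: [-179.83, 179.83], [-69.29, 118.12], [-61.27, 80.66], [-181.25, 117.63], [-171.15, -9.14], [-177.46, 177.46]. Speed limits (degrees/s): [159.86, 159.86, 180, 180, 180, 180].

### API

Orientations are given as a 3x3 rotation matrix whose columns are the frame's x, y, z axes.
In Python, from station import sense, capture, camera_model, finish_job, finger_overhang gives the robot as it stands. The module is installed in compiled form; this text tells all that it offers.
- The arm moves only by the tool jog_arm, never from a script. Its argument "rows" is a list that holds one entry, the list of rows, each a list of 4 numbers: the shift along the tool's x, y, z in m, then the turn about the tool's z in rad. A call has 1 to 20 rows; each row shifts and turns the commanded pose from where the row before left it, along the tool's axes as they then stand; what a row does not reach is not made up. A row lasts 1/8 s, in which the tool goes at most 62.5 mm and 10.7 degrees, less where a joint would pass 70% of its speed; a pose out of reach is approached as far as the arm can. A call is refused whole if a number of a shift passes 0.0625 or a number of a turn 0.188, either way. A call with a gripper value outside its range is refused whole. "claw" is the opening, from 0 (shut) to 1 (fully open), set as the call begins (left out, the last holds). The fingers move at their own pace and stop on an object; the grip force is fixed at half the most. Time passes only in rows, so rows that do not move let the fingers close. It gives the time, the measured TCP pose, the force, the opening and the grip force at its end, in the units of the state.
- sense(): the state, without advancing time (a new reading comes with each control period).
- capture(name): name is "scene" or "side" or "wrist"; returns the picture (420x560x3 uint8, red, green, blue); there is no depth.
- camera_model(name): a dict with "fovy" (degrees; the focal length in pixels is half the picture's height over the tangent of half this angle, whatever the lens; pixels are square), "cx", "cy" (the principal point, pixels), "eye" and "rotation" of the camera in the world. Camera axes: x right, y down, z forward; pixel columns grow to the right and rows downward; lengths in m; the calibration is good to about 2 mm. A picture is of the moment at which its call begins: read the wrist's pose just before it. camera_model takes no time and is no camera call; for the wrist camera it gives the pose at the moment of the call.
- finish_job(): hands the job in; it is judged then, once.
The state is a dict: "time_s": time; "joints": joint angles; "joint_velocities": joint speeds; "effort": joint torques, N m; "tcp_pos": TCP position; "ee_rot": TCP orientation; "wrist_force": force on the tool from outside, world axes, zero at the start; "moment": the same for the moment, N m; "gripper_width": opening from 0.0 (shut) to 1.0 (fully open); "gripper_force": force on a finger pad.
Only numpy, scipy, OpenCV 4.12 (cv2) and the standard library are available. Lean on these libraries where they do the work, as an engineer would, in place of code of your own. Each camera call takes 0.05 s, during which the arm holds its last target. There are 200 camera calls.

## Working session

There is one attempt and no reset: what is moved stays moved. The work goes in short steps, Python scripts to look and compute and a tool call to move; the robot and the scene stay as the last step left them, time stands still between calls to the robot, and variables do not carry over. Pictures are saved under pics/ and viewed, at most 10 in all, crops included, and the job is handed in when it is done.

Besides the shell and the picture viewer there is one more tool, called after ">>>" as name([rows], argument=value, ...), one row to a line, values as JSON. jog_arm: Moves the arm, as the interface text tells. Its arguments: {"type":"object","properties":{"rows":{"type":"array"},"claw":{"type":"number"}},"required":["rows"]}

```bash
mkdir -p pics
python3 - <<'E'
from station import *
import cv2,numpy as np
s=sense();print({k:np.round(v,3).tolist() for k,v in s.items()}, finger_overhang if not callable(finger_overhang) else finger_overhang())
for n in("scene","side"):
    im=capture(n);np.save(f"pics/{n}0.npy",im);cv2.imwrite(f"pics/{n}0.png",im[:,:,::-1])
    m=camera_model(n);print(n,{k:np.round(v,3).tolist() if not isinstance(v,str) else v for k,v in m.items()})
m=camera_model("wrist");print(m)
E
```

```text
{'time_s': 0.0, 'joints': [-56.057, 22.092, 0.381, -0.03, -68.413, -14.817], 'joint_velocities': [0.032, -0.031, -0.115, 0.096, -0.052, 0.011], 'effort': [0.001, -39.067, 18.741, 4.22, 0.011, -0.0], 'tcp_pos': [0.205, -0.59, 0.291], 'ee_rot': [[-0.945, -0.327, -0.001], [-0.327, 0.945, 0.002], [0.0, 0.002, -1.0]], 'wrist_force': [-0.096, -0.142, -0.439], 'moment': [-0.053, 0.035, -0.011], 'gripper_force': 0.0, 'gripper_width': 1.001} 0.0697
scene {'fovy': 50.138, 'cx': 275.018, 'cy': 209.163, 'eye': [1.109, 0.414, 0.988], 'rotation': [[-0.6, 0.626, -0.498], [0.8, 0.471, -0.37], [0.003, -0.621, -0.784]]}
side {'fovy': 42.266, 'cx': 279.624, 'cy': 197.01, 'eye': [0.094, 1.018, 0.932], 'rotation': [[-0.907, -0.27, 0.322], [-0.42, 0.558, -0.716], [0.014, -0.785, -0.62]]}
{'fovy': 69.23789441142179, 'cx': 281.4363968812177, 'cy': 207.8223863119653, 'eye': array([ 0.13291666, -0.61583112,  0.38380176]), 'rotation': array([[-0.32686192,  0.9094143 ,  0.25715156],
       [ 0.94506848,  0.31377455,  0.09160292],
       [ 0.00261739,  0.27296734, -0.96201974]])}
```

View pics/scene0.png

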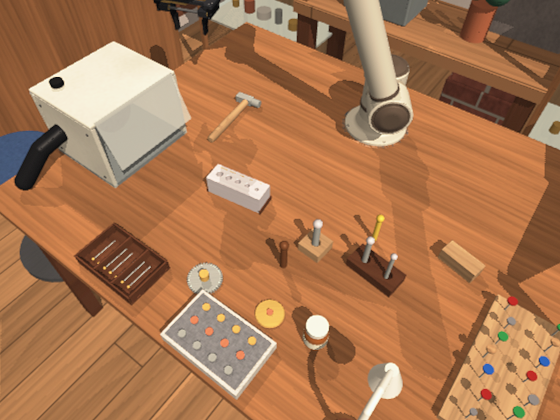

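View pics/side0.png

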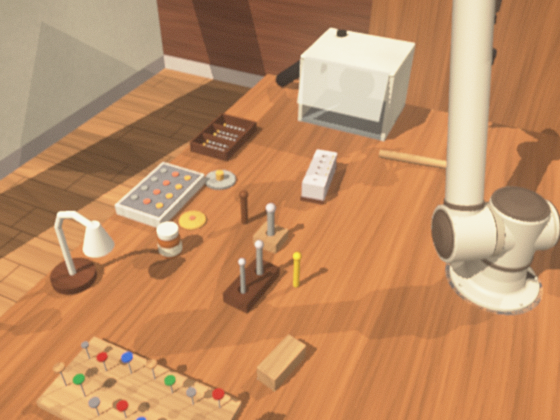

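The scene view shows the stand at about (240,187), the single block with its punch at (316,245) and its ball at (318,224). The caddy with two punches is near (375,268), the brown look-alike at (284,250) and the yellow one at (380,222). The side view agrees: stand (320,175), block punch ball (270,208).

```bash
cat > h.py <<'E'
from station import *
import numpy as np,cv2
def ray(m,u,v,H=420):
    f=H/2/np.tan(np.radians(m["fovy"])/2)
    d=np.array(m["rotation"])@np.array([(u-m["cx"])/f,(v-m["cy"])/f,1]);return np.array(m["eye"]),d
def onz(m,u,v,z):
    e,d=ray(m,u,v);return e+d*(z-e[2])/d[2]
E
python3 - <<'E'
from h import *
a=np.load("pics/scene0.npy");b=np.load("pics/side0.npy")
A=cv2.resize(a[155:295,195:415],None,fx=3.6,fy=3.6,interpolation=2)[:,:,::-1]
cv2.imwrite("pics/c1.png",A)
B=cv2.resize(b[140:310,210:350],None,fx=3.5,fy=3.5,interpolation=2)[:,:,::-1]
cv2.imwrite("pics/c2.png",B)
m=camera_model("scene");n=camera_model("side")
print("ball",onz(m,318,224,.109),onz(n,270,208,.109))
E
```

```text
ball [0.52406343 0.11018137 0.109     ] [0.5248021  0.11466822 0.109     ]
```

View pics/c1.png

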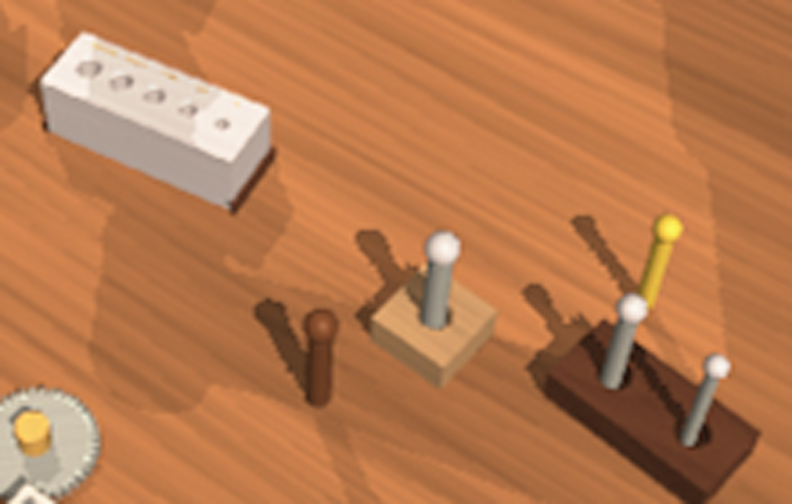

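View pics/c2.png

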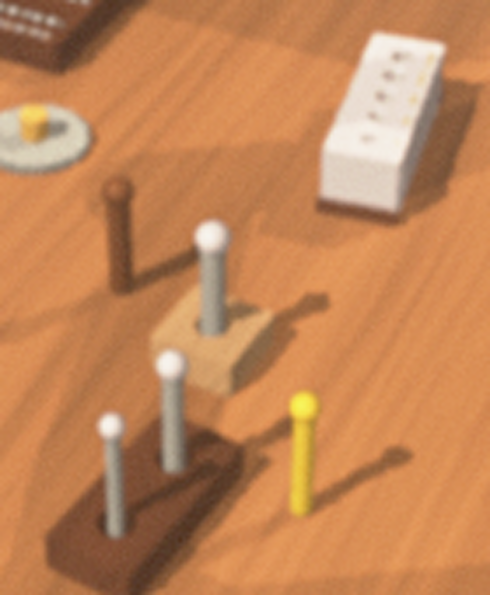

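The crops show the block punch at c1 (440,290), slightly thicker than the thicker one in the caddy, so probably the 18 mm. The stand's holes run from (90,69), largest with most dots, to (222,124).

Run:
```python
from h import *
m=camera_model("scene");n=camera_model("side")
P=lambda n_,u,v,z:print(n_,np.round(onz(m,195+u/3.6-.4,155+v/3.6-.4,z),4))
Q=lambda n_,u,v,z:print(n_,"side",np.round(onz(n,210+u/3.5-.4,140+v/3.5-.4,z),4))
for i,(u,v) in enumerate([(90,69),(122,82),(154,96),(188,111),(222,124)]):P(f"hole{18-2*i}",u,v,.06)
for i,(u,v) in enumerate([(402,57),(391,76),(380,97),(374,115),(369,138)]):Q(f"hole{18-2*i}",u,v,.06)
P("ball",443,249,.108);Q("ball",211,238,.108);P("brown",321,326,.093);Q("brown",118,190,.093);P("cad14",632,308,.11);Q("cad14",171,365,.11);P("yel",668,229,.095);Q("yel",303,405,.095)
P("blk corner",372,325,.03);P("blk corner",440,368,.03);P("blk corner",496,318,.03);P("well",437,318,.03)
# widths mid-shank: perpendicular intensity profiles, silver = low saturation
a=np.load("pics/scene0.npy")
for nm,(x,y) in {"blk":(438,293),"c14":(620,350)}.items():
    r=int(155+y/3.6);c=int(195+x/3.6);print(nm,a[r,c-7:c+8].tolist() and np.ptp(a[r,c-7:c+8].astype(int),axis=1).tolist())
# tool frame to world at hover
s=sense();print(s["time_s"]); R=s["ee_rot"];print((np.array(R).T@(np.array([.52,.11,.30])-s["tcp_pos"])).round(4))
```

```text
hole18 [ 0.5111 -0.2249  0.06  ]
hole16 [ 0.5065 -0.196   0.06  ]
hole14 [ 0.5028 -0.1668  0.06  ]
hole12 [ 0.499  -0.1362  0.06  ]
hole10 [ 0.4937 -0.1073  0.06  ]
hole18 side [ 0.5115 -0.2194  0.06  ]
hole16 side [ 0.5096 -0.1898  0.06  ]
hole14 side [ 0.5067 -0.1585  0.06  ]
hole12 side [ 0.5019 -0.1335  0.06  ]
hole10 side [ 0.4941 -0.1035  0.06  ]
ball [0.5233 0.1088 0.108 ]
ball side [0.5262 0.1123 0.108 ]
brown [0.6153 0.0739 0.093 ]
brown side [0.6175 0.0761 0.093 ]
cad14 [0.4902 0.2355 0.11  ]
cad14 side [0.4934 0.2388 0.11  ]
yel [0.4062 0.2196 0.095 ]
yel side [0.4099 0.2214 0.095 ]
blk corner [0.558  0.0785 0.03  ]
blk corner [0.559  0.1371 0.03  ]
blk corner [0.4999 0.1458 0.03  ]
well [0.5252 0.1121 0.03  ]
blk [55, 61, 65, 45, 15, 17, 21, 24, 23, 20, 51, 97, 107, 108, 107]
c14 [38, 36, 36, 27, 16, 14, 20, 23, 24, 23, 25, 36, 33, 27, 63]
0.1
[-0.5273  0.5582 -0.0077]
```

>>> jog_arm([
  [[-0.038,0.04,0.002,0],[-0.038,0.04,0.002,0],[-0.038,0.04,0.002,0],[-0.038,0.04,0.002,0],[-0.038,0.04,0.002,0],[-0.038,0.04,0.002,0],[-0.038,0.04,0.002,0],[-0.038,0.04,0.002,0],[-0.038,0.04,0.002,0],[-0.038,0.04,0.002,0],[-0.038,0.04,0.002,0],[-0.038,0.04,0.002,0],[-0.038,0.04,0.002,0],[-0.036,0.038,0.002,0],[0,0,0,0],[0,0,0,0]],
], claw=1)

```text
time_s: 2.1
tcp_pos: [0.5222, 0.1102, 0.2636]
ee_rot: [[-0.945, -0.328, -0.002], [-0.328, 0.945, -0.001], [0.002, -0.0, -1.0]]
wrist_force: [-1.6, -0.9, -0.1]
gripper_width: 0.998
gripper_force: 0.0
```

Run:
```python
from h import *
s=sense();m=camera_model("wrist");im=capture("wrist");np.save("pics/w1.npy",im);cv2.imwrite("pics/w1.png",im[:,:,::-1])
import pickle;pickle.dump((s,m),open("w1.pk","wb"))
f=210/np.tan(np.radians(m["fovy"])/2)
for p in([.525,.111,.108],[.525,.111,.03]):
    c=m["rotation"].T@(np.array(p)-m["eye"]);print(c[:2]/c[2]*f+[m["cx"],m["cy"]], f/c[2]*.018)
print(s["time_s"],np.round(s["wrist_force"],2),np.round(s["ee_rot"],3))
```

```text
[281.82201081 217.91521406] 21.029559822926732
[281.69494441 196.46552174] 16.32308142070474
2.1 [-1.57 -0.85 -0.06] [[-0.945 -0.328 -0.002]
 [-0.328  0.945 -0.001]
 [ 0.002 -0.    -1.   ]]
```

View pics/w1.png

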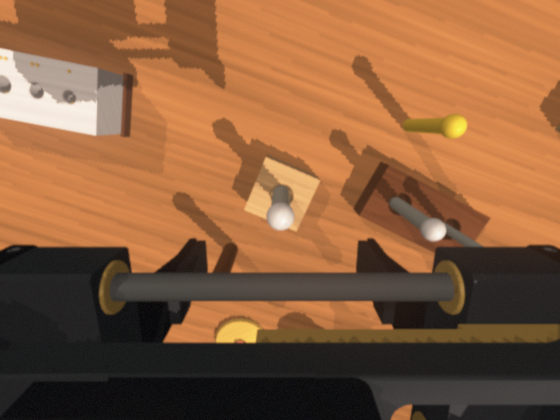

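The wrist view shows the block punch's ball at about (280,216) and the block around (282,195), close to the prediction. I'll measure the ball and shank for the size.

Run:
```python
from h import *
import pickle
s,m=pickle.load(open("w1.pk","rb"));im=np.load("pics/w1.npy").astype(int)
sat=im.max(2)-im.min(2)
for nm,x,y in(("blk",280,213),("cad",433,228)):
    msk=((sat<60)&(im.min(2)>60)).astype(np.uint8)
    M=np.zeros_like(msk);M[y-35:y+30,x-45:x+32]=msk[y-35:y+30,x-45:x+32]
    d=cv2.distanceTransform(M,5);j=np.unravel_index(d.argmax(),d.shape);print(nm,"ball px",j[::-1],"diam",2*d.max())
    if nm=="blk": print("ball xyz",onz(m,j[1],j[0],.108))
    print([int(M[r].sum()) for r in range(y-30,y+22,2)])
e,d=ray(m,280,190);p=onz(m,280,190,.04);f=210/np.tan(np.radians(m["fovy"])/2)
print("scale px/mm ball z.108, .11",[f/((m["rotation"].T@(np.array([.523,.11,z])-m["eye"]))[2])/1000 for z in(.108,.11,.03)])
```

```text
Traceback (most recent call last):
cv2.error: OpenCV(4.12.0) :-1: error: (-5:Bad argument) in function 'distanceTransform'
> Overload resolution failed:
>  - distanceTransform() missing required argument 'maskSize' (pos 3)
>  - distanceTransform() missing required argument 'maskSize' (pos 3)
```

Run:
```python
from h import *
import pickle
s,m=pickle.load(open("w1.pk","rb"));im=np.load("pics/w1.npy").astype(int)
sat=im.max(2)-im.min(2)
for nm,x,y in(("blk",280,213),("cad",433,228)):
    msk=((sat<60)&(im.min(2)>60)).astype(np.uint8)
    M=np.zeros_like(msk);M[y-35:y+30,x-45:x+32]=msk[y-35:y+30,x-45:x+32]
    d=cv2.distanceTransform(M,cv2.DIST_L2,5);j=np.unravel_index(d.argmax(),d.shape);print(nm,"ball px",j[::-1],"diam",2*d.max())
    if nm=="blk": print("ball xyz",onz(m,j[1],j[0],.108))
    print([int(M[r].sum()) for r in range(y-30,y+22,2)])
f=210/np.tan(np.radians(m["fovy"])/2)
print("scale px/mm",[f/((m["rotation"].T@(np.array([.523,.11,z])-m["eye"]))[2])/1000 for z in(.108,.06,.03)])
```

```text
blk ball px (np.int64(280), np.int64(216)) diam 27.181396
ball xyz [0.52388767 0.10896671 0.108     ]
[0, 6, 12, 15, 16, 16, 17, 18, 19, 19, 18, 18, 21, 23, 25, 27, 27, 27, 27, 25, 23, 21, 16, 8, 0, 0]
cad ball px (np.int64(432), np.int64(229)) diam 24.0
[8, 13, 16, 20, 22, 22, 23, 24, 25, 26, 33, 33, 34, 35, 36, 36, 38, 42, 43, 37, 31, 21, 6, 3, 0, 0]
scale px/mm [np.float64(1.1710149709579043), np.float64(0.994199981787955), np.float64(0.9084673830981835)]
```

Ball about 23–24 mm and shank about 18 mm, so it is the 18 mm punch and belongs in the 5-dot hole. Now the grasp.

>>> jog_arm([
  [[-0.001,-0.002,0.03,0],[0,0,0.04,0],[0,0,0.04,0],[0,0,0.0225,0],[0,0,0,0]],
])

```text
time_s: 2.78
tcp_pos: [0.5231, 0.1072, 0.1305]
ee_rot: [[-0.945, -0.326, -0.004], [-0.326, 0.945, -0.002], [0.004, -0.001, -1.0]]
wrist_force: [-0.5, 0.1, 0.0]
gripper_width: 1.001
gripper_force: 0.0
```

>>> jog_arm([
  [[0,0,0,0],[0,0,0,0],[0,0,0,0],[0,0,0,0],[0,0,0,0],[0,0,0,0]],
], claw=0)

```text
time_s: 3.52
tcp_pos: [0.5243, 0.1089, 0.1317]
ee_rot: [[-0.945, -0.328, -0.0], [-0.328, 0.945, -0.0], [0.0, 0.0, -1.0]]
wrist_force: [-0.1, -0.3, 0.4]
gripper_width: 0.398
gripper_force: 0.0
```

>>> jog_arm([
  [[0,0,0,0],[0,0,0,0],[0,0,0,0],[0,0,0,0],[0,0,0,0]],
])

```text
time_s: 4.15
tcp_pos: [0.5243, 0.1088, 0.1317]
ee_rot: [[-0.945, -0.328, -0.0], [-0.328, 0.945, -0.0], [0.0, 0.0, -1.0]]
wrist_force: [-0.3, -0.1, -0.5]
gripper_width: 0.258
gripper_force: 30.0
```

>>> jog_arm([
  [[0,0,0,0],[0,0,0,0]],
])

```text
time_s: 4.4
tcp_pos: [0.5243, 0.1088, 0.1317]
ee_rot: [[-0.945, -0.328, -0.0], [-0.328, 0.945, -0.0], [0.0, 0.0, -1.0]]
wrist_force: [0.2, -0.4, -0.4]
gripper_width: 0.255
gripper_force: 30.0
```

Run:
```python
from h import *
im=capture("scene");b=capture("side");np.save("pics/s2.npy",im)
A=cv2.resize(im[190:280,260:370],None,fx=4,fy=4,interpolation=2);B=cv2.resize(b[160:260,225:325],None,fx=3.6,fy=3.6,interpolation=2)
cv2.imwrite("pics/g.png",np.hstack([A[:360],B[:360]])[:,:,::-1]);print(sense()["gripper_width"])
```

```text
0.2535140631072309
```

View pics/g.png

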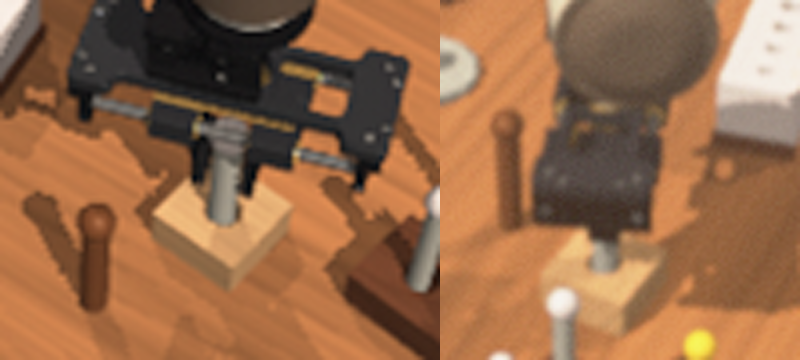

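The picture shows the fingers closed on the upper shank, with the ball just above them. The reading still creeps, so I'll wait a little.

>>> jog_arm([
  [[0,0,0,0],[0,0,0,0],[0,0,0,0],[0,0,0,0]],
])

```text
time_s: 5.0
tcp_pos: [0.5243, 0.1088, 0.1317]
ee_rot: [[-0.945, -0.328, -0.0], [-0.328, 0.945, -0.0], [0.0, -0.0, -1.0]]
wrist_force: [-0.1, 0.8, -0.8]
gripper_width: 0.257
gripper_force: 30.0
```

>>> jog_arm([
  [[0,0,0,0],[0,0,0.002,0],[0,0,0.0017,0]],
], claw=0.35)

```text
time_s: 5.38
tcp_pos: [0.5244, 0.1088, 0.128]
ee_rot: [[-0.945, -0.328, 0.0], [-0.328, 0.945, 0.0], [-0.0, -0.0, -1.0]]
wrist_force: [-0.4, 0.4, -0.5]
gripper_width: 0.343
gripper_force: 0.0
```

>>> jog_arm([
  [[0,0,0,0],[0,0,0,0],[0,0,0,0],[0,0,0,0],[0,0,0,0]],
], claw=0)

```text
time_s: 6.0
tcp_pos: [0.5242, 0.1087, 0.1279]
ee_rot: [[-0.945, -0.328, -0.0], [-0.328, 0.945, -0.0], [0.0, 0.0, -1.0]]
wrist_force: [0.2, -0.3, -1.8]
gripper_width: 0.243
gripper_force: 30.0
```

>>> jog_arm([
  [[0,0,-0.005,0],[0,0,-0.03,0],[0,0,-0.04,0],[0,0,-0.035,0],[0,0,0,0],[0,0,0,0]],
])

```text
time_s: 6.75
tcp_pos: [0.5233, 0.1085, 0.2369]
ee_rot: [[-0.945, -0.327, -0.002], [-0.327, 0.945, -0.0], [0.002, 0.001, -1.0]]
wrist_force: [0.0, 0.1, -2.7]
gripper_width: 0.242
gripper_force: 30.0
```

Run:
```python
from h import *
s=sense();print(s["tcp_pos"],np.round(s["wrist_force"],2),np.round(s["moment"],3),s["gripper_width"])
im=capture("scene");b=capture("side");np.save("pics/s3.npy",im);np.save("pics/d3.npy",b)
for n in("scene","side"):
    m=camera_model(n);f=210/np.tan(np.radians(m["fovy"])/2)
    for dz in(.051,.078,.118):
        c=m["rotation"].T@(s["tcp_pos"]-np.array([0,0,dz])-m["eye"]);print(n,dz,c[:2]/c[2]*f+[m["cx"],m["cy"]])
A=cv2.resize(im[150:240,270:370],None,fx=4,fy=4,interpolation=2);B=cv2.resize(b[130:220,225:325],None,fx=4,fy=4,interpolation=2)
cv2.imwrite("pics/g2.png",np.hstack([A[:360],B[:360]])[:,:,::-1])
```

```text
[0.52334001 0.10851749 0.23691558] [ 0.03  0.12 -2.7 ] [ 0.013  0.108 -0.034] 0.24203808404277138
scene 0.051 [320.17079889 203.58632325]
scene 0.078 [319.23244902 210.82832895]
scene 0.118 [317.90950446 221.03856328]
side 0.051 [271.83320141 180.86251019]
side 0.078 [271.77257966 190.15264306]
side 0.118 [271.68565372 203.47382795]
```

View pics/g2.png

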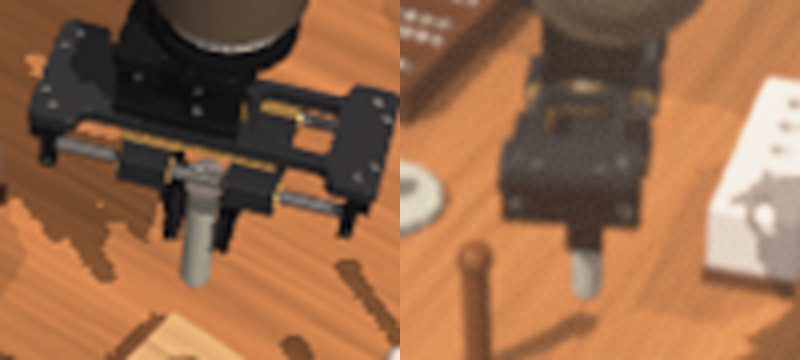

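Both views show the punch held upright, with its foot at scene (318,221) and side (271,204), where a vertical axis would put it. The weight is about 2.5 N, which fits the 18 mm punch. Next I move to beside hole18.

>>> jog_arm([
  [[0.0084,-0.03,0,0],[0.0084,-0.045,0,0],[0.0084,-0.045,0,0],[0.0084,-0.045,0,0],[0.0084,-0.045,0,0],[0.0084,-0.045,0,0],[0.0084,-0.04,0,0],[0,-0.016,0,0],[0,0,0,0],[0,0,0,0],[0,0,0,0]],
])

```text
time_s: 8.22
tcp_pos: [0.5706, -0.2032, 0.238]
ee_rot: [[-0.944, -0.329, -0.0], [-0.329, 0.944, 0.0], [0.0, 0.0, -1.0]]
wrist_force: [0.5, -1.4, -2.9]
gripper_width: 0.24
gripper_force: 30.0
```

Run:
```python
from h import *
import pickle
s=sense();m=camera_model("wrist");im=capture("wrist");a=capture("scene");b=capture("side")
for k,v in(("w4",im),("s4",a),("d4",b)):np.save(f"pics/{k}.npy",v)
pickle.dump((s,m),open("w4.pk","wb"))
cv2.imwrite("pics/w4.png",im[:,:,::-1])
f=210/np.tan(np.radians(m["fovy"])/2)
for y,x in((-.225,.511),(-.107,.4937)):
  c=m["rotation"].T@(np.array([x,y,.06])-m["eye"]);print(c[:2]/c[2]*f+[m["cx"],m["cy"]], f*.019/c[2])
print(s["tcp_pos"],s["wrist_force"])
```

```text
[280.73795351 136.79492915] 21.91367786248974
[412.73759772 162.69936025] 21.40844235607965
[ 0.57061477 -0.20315448  0.23799427] [ 0.54816661 -1.36987038 -2.92315604]
```

View pics/w4.png

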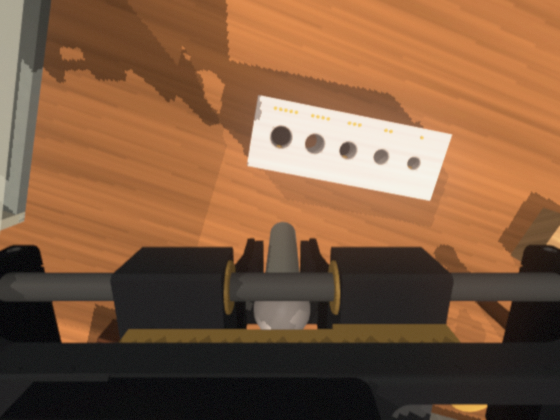

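The wrist view shows the stand with 5-dot hole18 at (281,137) and hole10 at (413,163). The held punch points straight down, its foot end near (284,224).

Run:
```python
from h import *
import pickle
s,m=pickle.load(open("w4.pk","rb"));im=np.load("pics/w4.npy").astype(int);g=im.mean(2)
L=[]
for u,v in((281,137),(315,144),(348,150),(381,157),(414,163)):
    w=np.clip(130-g[v-13:v+14,u-13:u+14],0,60);yy,xx=np.mgrid[v-13:v+14,u-13:u+14]
    c=((w*xx).sum()/w.sum(),(w*yy).sum()/w.sum());p=onz(m,*c,.06);L.append(p);print(np.round(c,2),np.round(p,4),round(2*np.sqrt((w>30).sum()/np.pi),1))
L=np.array(L);t=np.arange(5);px=np.polyfit(t,L[:,0],1);py=np.polyfit(t,L[:,1],1);print("fit hole18",px[1],py[1],"step",np.hypot(px[0],py[0]))
sat=im.max(2)-im.min(2)
for r in range(218,262,4):
    q=np.where((sat[r,255:312]<45)&(g[r,255:312]>45))[0]+255
    print(r,(q.min(),q.max()) if len(q) else None, end=" ")
R=np.array(s["ee_rot"]);f=210/np.tan(np.radians(m["fovy"])/2)
pr=lambda p:(lambda c:np.round(c[:2]/c[2]*f+[m["cx"],m["cy"]],1))(m["rotation"].T@(p-m["eye"]))
t=np.array(s["tcp_pos"])
print();[print(dz,"axis",pr(t+R@[0,0,dz]),"rim +x",pr(t+R@[.0073,0,dz])) for dz in(.07,.08,.09,.10,.11,.113,.116)]
```

```text
[280.51 135.82] [ 0.5103 -0.2255  0.06  ] 18.9
[313.17 141.85] [ 0.5058 -0.1969  0.06  ] 10.5
[345.76 148.68] [ 0.5019 -0.1679  0.06  ] 10.9
[380.08 154.81] [ 0.4969 -0.1372  0.06  ] 0.0
[412.53 161.46] [ 0.4928 -0.1077  0.06  ] 0.0
fit hole18 0.5103074862943933 -0.22608029014943576 step 0.029852740635185598
218 None 222 None 226 (np.int64(274), np.int64(291)) 230 (np.int64(272), np.int64(293)) 234 (np.int64(271), np.int64(294)) 238 (np.int64(270), np.int64(294)) 242 (np.int64(270), np.int64(301)) 246 (np.int64(262), np.int64(295)) 250 (np.int64(262), np.int64(296)) 254 (np.int64(268), np.int64(296)) 258 (np.int64(268), np.int64(297)) 
0.07 axis [282.4 257.5] rim +x [282.4 245.9]
0.08 axis [282.4 250.5] rim +x [282.4 239.4]
0.09 axis [282.3 244.2] rim +x [282.3 233.6]
0.1 axis [282.2 238.5] rim +x [282.2 228.3]
0.11 axis [282.2 233.2] rim +x [282.2 223.5]
0.113 axis [282.2 231.8] rim +x [282.2 222.1]
0.116 axis [282.2 230.3] rim +x [282.2 220.8]
```

Run:
```python
from h import *
import pickle
s,m=pickle.load(open("w4.pk","rb"));im=np.load("pics/w4.npy");g=im.mean(2)
L=[]
for u,v in((281,137),(315,144),(348,150),(381,157),(414,163)):
    P=g[v-14:v+15,u-14:u+15];bg=np.percentile(P,80);M=((P<bg-25)).astype(np.uint8)
    n,lab,st,ce=cv2.connectedComponentsWithStats(M);k=lab[14,14];c=ce[k]+[u-14,v-14];p=onz(m,*c,.06);L.append(p);print(np.round(bg),st[k],np.round(c,2),np.round(p,4))
L=np.array(L);t=np.arange(5);px=np.polyfit(t,L[:,0],1);py=np.polyfit(t,L[:,1],1);print("fit hole18",px[1],py[1],np.hypot(px[0],py[0]))
R=np.array(s["ee_rot"]);print((R.T@(np.array([px[1],py[1],.0])-s["tcp_pos"])).round(4))
```

```text
235.0 [  3   2  23  24 444] [280.74 136.59] [ 0.5108 -0.2251  0.06  ]
236.0 [  3   3  22  22 356] [314.46 143.25] [ 0.5065 -0.1954  0.06  ]
237.0 [  5   5  19  19 285] [347.74 149.87] [ 0.5023 -0.1658  0.06  ]
238.0 [  6   5  17  17 215] [380.78 156.29] [ 0.4979 -0.1361  0.06  ]
239.0 [  7   7  14  14 160] [413.42 162.64] [ 0.4935 -0.1065  0.06  ]
fit hole18 0.5108717915819195 -0.22507358721532159 0.029966009751625725
[ 0.0636 -0.0011  0.238 ]
```

>>> jog_arm([
  [[0.03,-0.001,0,0],[0.03,0,0.01,0],[0.0036,0,0.025,0],[0,0,0.015,0],[0,0,0,0],[0,0,0,0]],
])

```text
time_s: 9.12
tcp_pos: [0.5119, -0.226, 0.1887]
ee_rot: [[-0.945, -0.328, 0.001], [-0.328, 0.945, -0.001], [-0.001, -0.001, -1.0]]
wrist_force: [0.3, 0.6, -2.2]
gripper_width: 0.239
gripper_force: 30.0
```

Run:
```python
from h import *
s=sense();print(s["tcp_pos"],s["wrist_force"],s["moment"])
a=capture("scene");b=capture("side");w=capture("wrist")
for n in("scene","side"):
    m=camera_model(n);f=210/np.tan(np.radians(m["fovy"])/2)
    for p in(s["tcp_pos"]-np.array([0,0,.113]),np.array([.5109,-.2251,.06])):
        c=m["rotation"].T@(p-m["eye"]);print(n,np.round(c[:2]/c[2]*f+[m["cx"],m["cy"]],1))
A=cv2.resize(a[145:215,200:270],None,fx=5,fy=5,interpolation=2);B=cv2.resize(b[125:195,295:365],None,fx=5,fy=5,interpolation=2)
W=w[50:300,230:340]; W=cv2.resize(W,(154,350))
cv2.imwrite("pics/i5.png",np.hstack([A[:350,:320],B[:350,:320],W])[:,:,::-1])
```

```text
[ 0.5118983  -0.22604608  0.18873185] [ 0.27622372  0.6209643  -2.23997323] [ 0.00120915 -0.03216009  0.00809354]
scene [218.6 169.9]
scene [219.6 173.7]
side [325.5 150.1]
side [325.4 155. ]
```

View pics/i5.png

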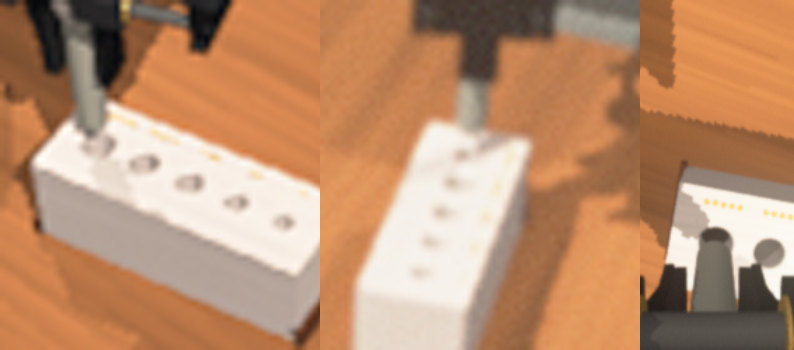

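The foot sits just above hole18, with the hole about 1 mm to the tool's +y side, as the numbers say. Correct and settle.

>>> jog_arm([
  [[0.0006,0.0012,0,0],[0,0,0.005,0],[0,0,0,0],[0,0,0,0]],
])

```text
time_s: 9.78
tcp_pos: [0.5099, -0.2252, 0.1829]
ee_rot: [[-0.945, -0.328, -0.0], [-0.328, 0.945, -0.0], [0.0, 0.0, -1.0]]
wrist_force: [-0.1, 0.5, -1.9]
gripper_width: 0.245
gripper_force: 30.0
```

>>> jog_arm([
  [[-0.0009,-0.0003,0,0],[0,0,0.002,0],[0,0,0.002,0],[0,0,0.002,0],[0,0,0.001,0],[0,0,0,0]],
])

```text
time_s: 10.52
tcp_pos: [0.5108, -0.2251, 0.1759]
ee_rot: [[-0.945, -0.328, -0.0], [-0.328, 0.945, 0.0], [0.0, 0.0, -1.0]]
wrist_force: [0.5, -0.1, -3.6]
gripper_width: 0.243
gripper_force: 30.0
```

>>> jog_arm([
  [[0,0,0.001,0],[0,0,0.001,0],[0,0,0.001,0],[0,0,0.001,0]],
])

```text
time_s: 11.02
tcp_pos: [0.5109, -0.2251, 0.172]
ee_rot: [[-0.945, -0.328, 0.0], [-0.328, 0.945, 0.0], [-0.0, -0.0, -1.0]]
wrist_force: [-0.7, -0.6, -3.7]
gripper_width: 0.239
gripper_force: 30.0
```

>>> jog_arm([
  [[0,0,0.001,0],[0,0,0.001,0]],
])

```text
time_s: 11.28
tcp_pos: [0.5109, -0.2251, 0.17]
ee_rot: [[-0.945, -0.328, -0.0], [-0.328, 0.945, 0.0], [0.0, 0.0, -1.0]]
wrist_force: [0.2, 0.1, -2.6]
gripper_width: 0.243
gripper_force: 30.0
```

>>> jog_arm([
  [[0,0,0.001,0],[0,0,0.001,0]],
])

```text
time_s: 11.52
tcp_pos: [0.5109, -0.2251, 0.168]
ee_rot: [[-0.945, -0.328, 0.0], [-0.328, 0.945, -0.0], [-0.0, -0.0, -1.0]]
wrist_force: [-0.2, -0.7, -2.4]
gripper_width: 0.237
gripper_force: 30.0
```

>>> jog_arm([
  [[0,0,0.001,0],[0,0,0.001,0],[0,0,0.001,0]],
])

```text
time_s: 11.9
tcp_pos: [0.5109, -0.2251, 0.165]
ee_rot: [[-0.945, -0.328, 0.0], [-0.328, 0.945, -0.0], [-0.0, -0.0, -1.0]]
wrist_force: [0.1, 0.1, -2.5]
gripper_width: 0.239
gripper_force: 30.0
```

>>> jog_arm([
  [[0,0,0.001,0],[0,0,0.001,0],[0,0,0.001,0]],
])

```text
time_s: 12.28
tcp_pos: [0.5113, -0.2253, 0.1626]
ee_rot: [[-0.945, -0.328, 0.001], [-0.328, 0.945, -0.001], [-0.001, -0.001, -1.0]]
wrist_force: [-0.5, 0.1, 1.6]
gripper_width: 0.242
gripper_force: 29.9
```

>>> jog_arm([
  [[0,0,0.001,0],[0,0,0.001,0]],
])

```text
time_s: 12.52
tcp_pos: [0.5115, -0.2252, 0.1607]
ee_rot: [[-0.945, -0.328, 0.002], [-0.328, 0.945, -0.001], [-0.001, -0.001, -1.0]]
wrist_force: [0.8, 0.1, 3.7]
gripper_width: 0.241
gripper_force: 29.7
```

>>> jog_arm([
  [[0,0,0.001,0]],
])

```text
time_s: 12.65
tcp_pos: [0.5115, -0.2253, 0.1596]
ee_rot: [[-0.945, -0.328, 0.002], [-0.328, 0.945, -0.001], [-0.001, -0.001, -1.0]]
wrist_force: [0.7, -0.6, 4.1]
gripper_width: 0.246
gripper_force: 29.8
```

>>> jog_arm([
  [[0,0,0.0007,0]],
])

```text
time_s: 12.78
tcp_pos: [0.5113, -0.2252, 0.1587]
ee_rot: [[-0.945, -0.328, 0.001], [-0.328, 0.945, -0.0], [-0.001, -0.001, -1.0]]
wrist_force: [0.0, -0.7, 3.2]
gripper_width: 0.242
gripper_force: 29.7
```

>>> jog_arm([
  [[0,0,0.001,0],[0,0,0.0007,0]],
])

```text
time_s: 13.02
tcp_pos: [0.511, -0.2252, 0.1567]
ee_rot: [[-0.945, -0.328, 0.0], [-0.328, 0.945, -0.0], [-0.0, -0.0, -1.0]]
wrist_force: [-0.1, -0.3, 3.5]
gripper_width: 0.243
gripper_force: 29.7
```

>>> jog_arm([
  [[0,0,0.0007,0],[0,0,0.0005,0]],
])

```text
time_s: 13.28
tcp_pos: [0.5109, -0.2252, 0.1554]
ee_rot: [[-0.945, -0.328, 0.0], [-0.328, 0.945, -0.0], [-0.0, -0.0, -1.0]]
wrist_force: [1.0, -0.4, 4.0]
gripper_width: 0.24
gripper_force: 29.8
```

>>> jog_arm([
  [[0,0,0.0008,0],[0,0,0.0007,0]],
])

```text
time_s: 13.52
tcp_pos: [0.5109, -0.2251, 0.1539]
ee_rot: [[-0.945, -0.328, -0.0], [-0.328, 0.945, 0.0], [0.0, 0.0, -1.0]]
wrist_force: [0.5, -1.0, 4.2]
gripper_width: 0.245
gripper_force: 29.8
```

>>> jog_arm([
  [[0,0,0.0008,0],[0,0,0.0007,0]],
])

```text
time_s: 13.78
tcp_pos: [0.5108, -0.2251, 0.1524]
ee_rot: [[-0.945, -0.328, -0.0], [-0.328, 0.945, 0.0], [0.0, 0.0, -1.0]]
wrist_force: [0.6, 0.2, 2.9]
gripper_width: 0.245
gripper_force: 29.8
```

>>> jog_arm([
  [[0,0,0.0008,0],[0,0,0.0007,0]],
])

```text
time_s: 14.02
tcp_pos: [0.5108, -0.2251, 0.1509]
ee_rot: [[-0.945, -0.328, -0.0], [-0.328, 0.945, 0.0], [0.0, 0.0, -1.0]]
wrist_force: [0.6, -0.1, 4.4]
gripper_width: 0.243
gripper_force: 29.7
```

>>> jog_arm([
  [[0,0,0.0008,0],[0,0,0.0007,0]],
])

```text
time_s: 14.28
tcp_pos: [0.511, -0.2252, 0.1497]
ee_rot: [[-0.945, -0.328, 0.0], [-0.328, 0.945, -0.0], [-0.0, -0.0, -1.0]]
wrist_force: [-0.5, 0.1, 6.1]
gripper_width: 0.247
gripper_force: 29.6
```

>>> jog_arm([
  [[0,0,0.0005,0],[0,0,0,0]],
])

```text
time_s: 14.52
tcp_pos: [0.5111, -0.2252, 0.1496]
ee_rot: [[-0.945, -0.328, 0.001], [-0.328, 0.945, -0.0], [-0.001, -0.001, -1.0]]
wrist_force: [-0.5, -0.9, 6.4]
gripper_width: 0.24
gripper_force: 29.6
```

>>> jog_arm([
  [[0,0,0.0007,0],[0,0,0,0]],
])

```text
time_s: 14.78
tcp_pos: [0.5113, -0.2253, 0.1492]
ee_rot: [[-0.945, -0.328, 0.001], [-0.328, 0.945, -0.001], [-0.001, -0.001, -1.0]]
wrist_force: [-1.3, -0.5, 8.7]
gripper_width: 0.241
gripper_force: 29.5
```

>>> jog_arm([
  [[0,0,0.0007,0],[0,0,0,0]],
])

```text
time_s: 15.02
tcp_pos: [0.5115, -0.2253, 0.149]
ee_rot: [[-0.945, -0.328, 0.002], [-0.328, 0.945, -0.001], [-0.001, -0.001, -1.0]]
wrist_force: [-1.3, 0.7, 9.9]
gripper_width: 0.246
gripper_force: 29.4
```

>>> jog_arm([
  [[0,0,0,0],[0,0,0,0]],
])

```text
time_s: 15.28
tcp_pos: [0.5115, -0.2253, 0.1489]
ee_rot: [[-0.945, -0.328, 0.002], [-0.328, 0.945, -0.001], [-0.001, -0.001, -1.0]]
wrist_force: [-1.3, -0.1, 10.2]
gripper_width: 0.243
gripper_force: 29.4
```

>>> jog_arm([
  [[0,0,0.0005,0],[0,0,0,0],[0,0,0,0]],
])

```text
time_s: 15.65
tcp_pos: [0.5116, -0.2254, 0.1488]
ee_rot: [[-0.945, -0.328, 0.002], [-0.328, 0.945, -0.001], [-0.002, -0.002, -1.0]]
wrist_force: [-1.4, -0.5, 11.0]
gripper_width: 0.242
gripper_force: 29.4
```

>>> jog_arm([
  [[0,0,0.0006,0],[0,0,0,0],[0,0,0,0]],
])

```text
time_s: 16.02
tcp_pos: [0.5118, -0.2254, 0.1485]
ee_rot: [[-0.944, -0.329, 0.003], [-0.329, 0.944, -0.001], [-0.002, -0.002, -1.0]]
wrist_force: [-1.3, 0.7, 13.3]
gripper_width: 0.242
gripper_force: 29.3
```

>>> jog_arm([
  [[0,0,0.0003,0],[0,0,0,0],[0,0,0,0]],
])

```text
time_s: 16.4
tcp_pos: [0.5119, -0.2255, 0.1485]
ee_rot: [[-0.944, -0.329, 0.003], [-0.329, 0.944, -0.001], [-0.003, -0.002, -1.0]]
wrist_force: [-2.9, 0.3, 14.2]
gripper_width: 0.241
gripper_force: 29.2
```

>>> jog_arm([
  [[0,0,0,0],[0,0,0,0],[0,0,0,0],[0,0,0,0],[0,0,0,0],[0,0,0,0]],
], claw=0.7)

```text
time_s: 17.15
tcp_pos: [0.5108, -0.2251, 0.146]
ee_rot: [[-0.945, -0.328, -0.0], [-0.328, 0.945, 0.0], [0.0, 0.0, -1.0]]
wrist_force: [0.6, 0.7, -0.3]
gripper_width: 0.688
gripper_force: 0.0
```

>>> jog_arm([
  [[0,0,-0.005,0],[0,0,-0.015,0],[0,0,-0.03,0],[0,0,-0.04,0],[0,0,-0.04,0],[0.04,0,0,0],[-0.06,0,0,0],[-0.06,0,0,0],[0,0,0,0],[0,0,0,0]],
])

```text
time_s: 18.4
tcp_pos: [0.5863, -0.1988, 0.2766]
ee_rot: [[-0.945, -0.328, -0.0], [-0.328, 0.945, 0.0], [0.0, 0.0, -1.0]]
wrist_force: [-0.6, 0.4, -0.1]
gripper_width: 0.701
gripper_force: 0.0
```

Run:
```python
from h import *
s=sense();print(s["tcp_pos"],s["wrist_force"])
m=camera_model("wrist");w=capture("wrist");b=capture("side");a=capture("scene")
f=210/np.tan(np.radians(m["fovy"])/2)
for z in(.1283,.06):
    c=m["rotation"].T@(np.array([.511,-.225,z])-m["eye"]);print(np.round(c[:2]/c[2]*f+[m["cx"],m["cy"]],1))
A=cv2.resize(a[130:280,200:400],(400,300));B=cv2.resize(w,(400,300))
cv2.imwrite("pics/fin.png",np.hstack([A,B])[:,:,::-1])
```

```text
[ 0.58626959 -0.19878422  0.27663002] [-0.59292821  0.40533553 -0.09318351]
[281.9 116.7]
[281.8 117.8]
```

View pics/fin.png

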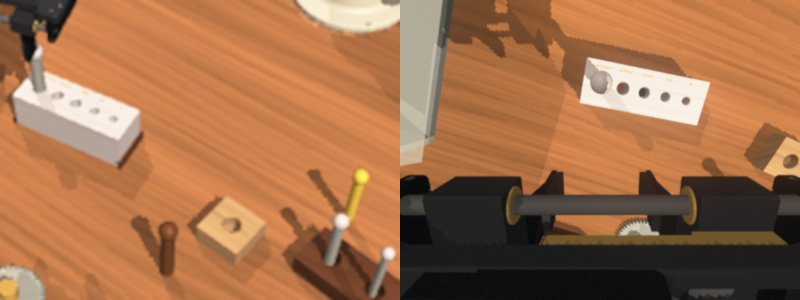

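The final picture shows the punch upright in the 5-dot hole, the block empty and everything else in place, with the gripper clear.

```bash
python3 -c "
from station import *
print(finish_job())"
```

```text
the job is handed in; nothing more can be done
None
```

The 18 mm punch stands upright, ball up, in the 5-dot hole: I felt it reach the seat, pressed to a measured 14 N (about 17 N with its own weight), released it and handed the job in at about 18.5 s; nothing else looked disturbed in the last pictures.

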